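# Lock the glaze chest and put its key away

### The job

Lock the blue glaze chest with the brass key that stands in its lock: turn the key clockwise until the steel bar has swung home under its keeper, turn it back and feel, without forcing it, for the one spot near straight ahead where the worn lock lets it go, then draw it out and put it down in the blue dish. Move the bar only with the key, and do not knock the other things about.

Things in the scene. Friction and masses are not known exactly. Their poses are not given: they have to be found in the camera images.
- key_bow (a point): centre of the bow (head) of the brass key that stands upright in the lock. Bow: flat plate 30 mm wide (key x), 10 thick (key y), 28 tall; grip it across the 10. z up, away from the lug. The key is alike after half a turn; 50 to 100 g. At the start its x axis is 0.3 rad clockwise to 0.1 anticlockwise of the lock's x, which does not tell where it comes out.
- key_foot (a point): centre of the key's foot, 48 mm below the bow's centre, same axes: a double lug 24 mm wide along x, 5 thick, 6 tall on a round 8 mm stem. A shoulder disc (diameter 32 mm, 3 thick) has its underside 18 mm above the foot and rests on the lock's face, hiding the keyway. The stem has 1 to 1.5 mm of play in the lock.
- lock (a point): centre of the lock's flat face, 28 mm above the lid, 98 above the table; z up the axis, x as the chest's. The key comes out (20 mm of lift) only with key x along the hidden keyway: within 0.4 rad of the lock's x, either way, give or take 0.08. Elsewhere the lug catches after 2 mm of lift: lower it, turn a little, try again. Over 45 N on the key in the lock spoils it: pull under 20 N.
- bar (a joint): the lock's bar, swinging about the lock's axis: 0 open (start), growing clockwise seen from above (-yaw), stop at 0.8 under the keeper; home is above 0.68. The key picks it up about 0.6 rad clockwise of the lock's x, drives it against 0.05 N m of friction and leaves it there when turned back (turned over 0.7 rad anticlockwise past the lock's x it would open it again).
- bar_tip (a point): red dot at the end of the steel bar, 68 mm from the lock's axis, 4.5 mm above the lid; the bar is 14 mm wide and 5 thick
- chest: the blue steel chest, 180 (x) by 240 (y) by 70 mm tall, fixed to the table; origin at the centre of its underside, the lock's axis 20 mm to -x of it. On its grey front strip stands the keeper, a steel bracket 16 mm tall, 56 mm to -x of the lock's axis.
- dish: shallow round blue ceramic dish, 124 mm across the rim, 20 mm tall, 4 mm walls, 5 mm floor; origin at the centre of its underside. The key goes in here; it may lie or stand any way.
- bisque_bowl: terracotta bowl, 100 mm across, 55 mm tall, not to be disturbed; origin at the centre of its underside. It may swap places with the dish.
- glaze_jar: small glaze jar with a red lid, diameter 42 mm, 55 mm tall, standing on the chest's lid at its rear left corner; origin at the centre of its underside, not to be disturbed
- spray: green bottle, diameter 64 mm, 170 mm tall, standing left of the chest; origin at the centre of its underside, not to be disturbed
- figure: terracotta figure, diameter 84 mm, 150 mm tall, standing left of the chest; origin at the centre of its underside, not to be disturbed

How it is judged (in metres and radians):
On the way, in this order (a step that is already met when the one before it is completed fails the run):
1. the bar has been swung home under its keeper (value of joint bar above 0.68 rad), for 0.2 s.
2. the key is drawn out of the lock (z of key_bow in the frame of lock above 0.056 m and value of joint bar above 0.62 rad), for 0.1 s.
At the end, for the whole second after the job is handed in: the bar is still home under its keeper (joint above 0.62 rad) and the key is at rest in the upright dish: centre of its bow within 65 mm of the dish's centre and lower than 60 mm, touching the dish (value of joint bar above 0.62 rad and horizontal distance between key_bow and dish below 0.065 m and height (world z) of key_bow below 0.06 m and contact force between key and dish above 0.1 N and linear speed of key below 0.03 m/s and angle between dish's own z axis and vertical below 0.15 rad).
It fails at once if the key was forced in its lock (more than 45 N between key and chest) (contact force between key and chest above 45 N).
It fails at once if the robot pushed the bar itself (contact force between any of the fingers, the arm and bar above 1 N).
It fails at once if a bystander was knocked or shifted by more than 40 mm (distance of any of bisque_bowl, glaze_jar, spray, figure from where it was at the start of the episode above 0.04 m or angle between any of glaze_jar, spray, figure, bisque_bowl's own z axis and vertical above 0.5 rad).
It also fails if it takes over 72 s, if anything falls off the work surface, if the arm or the gripper's body presses on something with over 40 N, if the wrist force passes 120 N, or if a joint passes its speed limit or range.

### The arm

A 6-joint arm with a two-finger parallel gripper is mounted at the origin on the work surface. World frame = base frame: x ahead of the robot, y to its left, z up, the work surface at z = 0. Lengths are in m, angles in degrees, forces in N, time in s.
With the tool pointing down it reaches from about 0.375 to 0.9 m from the base axis. Payload 3.1 kg.
Tool frame: the origin (TCP) lies on the centre line of the jaws, within the pads' length; the fingertips stand 25 mm ahead of it and the grasp point (between the pads) lies 6 mm ahead of it; z points along the fingers, y is the line along which they close (so a half turn about z gives the same grasp; the last joint's range is limited). The gripper opens to 87 mm and grips with 3 to 60 N. Pads are 19 mm wide; open, the fingers measure 117 mm over their backs; the gripper's body (75 mm by 190 mm) begins 51 mm behind the grasp point.
Start: joints at [-76.117, 30.224, 82.088, -0, 67.689, -10.227], TCP at [0.255, -0.57, 0.248] pointing down, gripper open.
Joint ranges: [-176.69, 176.69], [-43.24, 126.21], [12.49, 139.97], [-82, 262], [0, 151.66], [-163.58, 163.58]. Speed limits (degrees/s): [159.86, 159.86, 180, 180, 180, 180].

### API

Orientations are given as a 3x3 rotation matrix whose columns are the frame's x, y, z axes.
In Python, from rig import read_state, capture, camera_params, hand_in gives the robot as it stands.
- The arm moves only by the tool apply_moves, never from a script. Its argument "rows" is a list of rows, each an object of numbers: "x", "y", "z": the shift along the tool's x, y, z in mm; "rx", "ry", "rz": the turn, a rotation vector about the tool's x, y, z in units of 6 degrees (1.0 is 6 degrees); "claw": the closure in counts, from 0 (fully open) to 255 (shut). A call has 1 to 10 rows; each row is the pose to reach, as a shift and turn from the pose commanded when the call began, along the tool's axes at that moment; what a row does not reach only later rows make up. A row lasts 1/8 s, in which the tool goes at most 62.5 mm and 10.7 degrees, less where a joint would pass 70% of its speed; a pose out of reach is approached as far as the arm can. A call with a gripper value outside its range is refused whole. The fingers move at their own pace and stop on an object; the grip force is fixed at half the most. Time passes only in rows, so rows that repeat a pose let the fingers close. It gives the time, the measured TCP pose, the force, the opening and the grip force at its end, in the units of the state.
- read_state(): the state, without advancing time (a new reading comes with each control period).
- capture(name): name is "scene" or "top" or "wrist"; returns (picture, depth): 420x560x3 uint8, red, green, blue; 420x560 float32, m along the optical axis (not along the pixel's ray), 0 where there is no reading.
- camera_params(name): a dict with "fx", "fy", "cx", "cy" (pixels), "xyz" and "orientation" of the camera in the world. Camera axes: x right, y up, looking along -z (the intrinsics and any distortion apply to the point x, -y, -z); pixel columns grow to the right and rows downward; lengths in m; the calibration is good to about 2 mm. A picture is of the moment at which its call begins: read the wrist's pose just before it. camera_params takes no time and is no camera call; for the wrist camera it gives the pose at the moment of the call.
- hand_in(): hands the job in; it is judged then, once.
The state is a dict: "time_s": time; "joint_positions": joint angles; "qvel": joint speeds; "tau": joint torques, N m; "position": TCP position; "tcp_rot": TCP orientation; "force": force on the tool from outside, world axes, zero at the start; "moment": the same for the moment, N m; "opening": opening from 0.0 (shut) to 1.0 (fully open); "grasp_force": force on a finger pad.
Only numpy, scipy, OpenCV 4.12 (cv2) and the standard library are available. Lean on these libraries where they do the work, as an engineer would, in place of code of your own. Each camera call takes 0.05 s, during which the arm holds its last target. There are 200 camera calls.

## Working session

There is one attempt and no reset: what is moved stays moved. The work goes in short steps, Python scripts to look and compute and a tool call to move; the robot and the scene stay as the last step left them, time stands still between calls to the robot, and variables do not carry over. Pictures are saved under pics/ and viewed, at most 10 in all, crops included, and the job is handed in when it is done.

Besides the shell and the picture viewer there is one more tool, called after "Call:" by a JSON object that holds its "name" and its "arguments", one argument or row to a line. apply_moves: Moves the arm, as the interface text tells. Its arguments: {"type":"object","properties":{"rows":{"type":"array"}},"required":["rows"]}

```bash
mkdir -p pics; ls
cat > h.py <<'E'
import numpy as np, cv2
from rig import read_state, capture, camera_params, hand_in
def cam(n):
    p=camera_params(n); return p
def world(p,u,v,d):
    c=np.array([(u-p['cx'])/p['fx']*d, -(v-p['cy'])/p['fy']*d, -d]) if np.isscalar(d) else np.stack([(u-p['cx'])/p['fx']*d, -(v-p['cy'])/p['fy']*d, -d],-1)
    return c@np.array(p['orientation']).T+np.array(p['xyz'])
def ray_z(p,u,v,z):
    R=np.array(p['orientation']);o=np.array(p['xyz'])
    r=R@np.array([(u-p['cx'])/p['fx'],-(v-p['cy'])/p['fy'],-1.])
    return o+r*(z-o[2])/r[2]
E
python3 - <<'E'
from h import *
for n in('scene','top'):
    p=camera_params(n);print(p)
    a,d=capture(n);cv2.imwrite(f'pics/{n}0.png',a[:,:,::-1]);np.savez(f'{n}0.npz',a=a,d=d)
s=read_state();print(s)
E
```

```text
pics
{'fx': 408.3369090883103, 'fy': 408.3369090883103, 'cx': 282.8305507085835, 'cy': 208.7249143774986, 'xyz': array([0.77921016, 0.50660335, 0.87847701]), 'orientation': array([[-8.84443325e-01, -3.90140225e-01,  2.56028532e-01],
       [ 4.66646852e-01, -7.40433963e-01,  4.83733668e-01],
       [ 8.48258679e-04,  5.47309923e-01,  8.36929584e-01]])}
{'fx': 538.4694071224906, 'fy': 538.4694071224906, 'cx': 269.13450079252624, 'cy': 206.56097769565025, 'xyz': array([0.31993319, 0.08094125, 1.4049561 ]), 'orientation': array([[-2.93606521e-02,  9.85067168e-01, -1.69648538e-01],
       [-9.99568550e-01, -2.90733006e-02,  4.17822927e-03],
       [-8.16406473e-04,  1.69698019e-01,  9.85495772e-01]])}
{'time_s': 0.1, 'joint_positions': array([-7.61183911e+01,  3.02736067e+01,  8.21496286e+01, -2.47909522e-05,
        6.76873467e+01, -1.02254343e+01]), 'qvel': array([-0.13904886, -0.16408861, -0.14568918, -0.104547  ,  0.07072144,
        0.03193078]), 'tau': array([-2.79398328e-04, -4.40985382e+01, -1.77150643e+01,  6.35057688e-02,
        5.33761270e-02, -3.90886009e-05]), 'position': array([ 0.25517422, -0.56987171,  0.24666653]), 'tcp_rot': array([[ 9.12783988e-01,  4.08442378e-01, -4.63431791e-04],
       [ 4.08442498e-01, -9.12782129e-01,  1.87355354e-03],
       [ 3.42226406e-04, -1.89943491e-03, -9.99998138e-01]]), 'force': array([-0.22098455, -0.1725509 ,  0.81314084]), 'moment': array([-0.02498458, -0.02952638, -0.0192931 ]), 'grasp_force': 0.0, 'opening': 0.997399230232983}
```

View pics/top0.png

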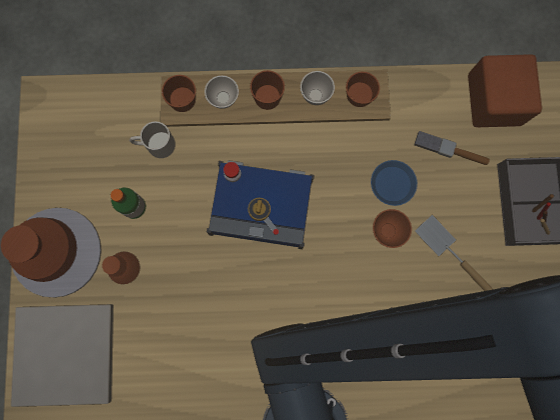

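View pics/scene0.png

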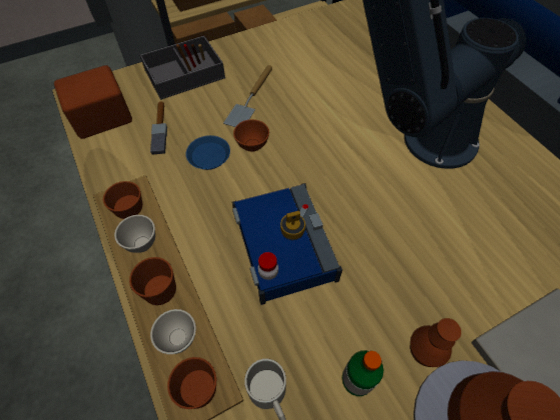

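The top view shows the chest near (262,205), the key at (259,209), the red dot at (276,232) and the keeper at (257,231). The dish is at (394,182) and the bowl at (392,228). Next I measure these.

Run:
```python
from h import *
for n in('top','scene'):
    p=camera_params(n);f=np.load(n+'0.npz');a,d=f['a'],f['d']
    hsv=cv2.cvtColor(a,cv2.COLOR_RGB2HSV);V,U=np.indices(d.shape)
    W=world(p,U,V,d.astype(float));x,y,z=W[...,0],W[...,1],W[...,2]
    H,S,L=hsv[...,0].astype(int),hsv[...,1],hsv[...,2]
    print(n)
    blue=(abs(H-113)<14)&(S>100)&(d>0)
    lid=blue&(abs(z-.07)<.008)
    k,l,st,c=cv2.connectedComponentsWithStats(lid.astype(np.uint8))
    i=1+np.argmax(st[1:,4]);m=l==i
    pts=np.stack([x[m],y[m]],1).astype(np.float32)
    print('lid',st[i],'rect',cv2.minAreaRect(pts*1000),np.median(z[m]))
    m=(z>.1)&(z<.2)&(abs(H-22)<10)&(S>80)&(np.hypot(x-pts[:,0].mean(),y-pts[:,1].mean())<.1)
    print('key bow top',m.sum(),x[m].mean(),y[m].mean(),z[m].max(), cv2.minAreaRect(np.stack([x[m],y[m]],1).astype(np.float32)*1000))
    red=((H<5)|(H>175))&(S>180)&(L>100)
    k,l,st,c=cv2.connectedComponentsWithStats(red.astype(np.uint8))
    for j in range(1,k):
        if st[j,4]>5: print('red',c[j],st[j,4],ray_z(p,*c[j],.0745).round(4),np.median(z[l==j]))
    bl=(abs(H-105)<15)&(S>80)&(z<.04)&(z>-.01)&(d>0)
    k,l,st,c=cv2.connectedComponentsWithStats(bl.astype(np.uint8))
    for j in range(1,k):
        if st[j,4]>500:
            q=l==j;print('dish?',c[j],st[j],(x[q].min()+x[q].max())/2,(y[q].min()+y[q].max())/2,np.ptp(x[q]),np.ptp(y[q]))
    if n=='top':print('bowl',ray_z(p,392,228,.055))
```

```text
top
lid [ 212  163  100   66 4130] rect ((580.427001953125, 93.57177734375), (234.90577697753906, 137.6494598388672), 79.59666442871094) 0.07007609357359057
key bow top 127 0.538989090960601 0.09991634960289571 0.14621548989266397 ((539.35986328125, 100.69837951660156), (53.268157958984375, 48.214351654052734), 73.14291381835938)
red [230.25252525 168.64646465] 99 [0.6495 0.1711 0.0745] 0.1253001009950665
red [275.42857143 231.42857143] 14 [0.4858 0.0615 0.0745] 0.07676616429807459
dish? [394.52367079 182.90750182] [ 371  160   46   45 1373] 0.6133304800789925 -0.25366293114565575 0.11825159785048811 0.11845573728320552
bowl [ 0.48823446 -0.23340742  0.055     ]
scene
lid [ 234  188   92  103 4633] rect ((576.67724609375, 96.18463134765625), (237.3561553955078, 146.95489501953125), 79.48835754394531) 0.07106200164998178
key bow top 255 0.5422894950757609 0.10526106496202811 0.14615505329926126 ((544.3881225585938, 107.65139770507812), (41.58201599121094, 51.74172592163086), 48.761817932128906)
red [305. 206.] 17 [0.4833 0.0595 0.0745] 0.07753803769233625
red [267.08878505 260.02336449] 214 [0.6257 0.1438 0.0745] 0.12615190624774758
dish? [441.13436929 152.55210238] [ 405  135   73   33 1094] 0.02008738493729284 0.026107159004043645 0.1728950174831393 0.15977722332421596
dish? [207.6179078  152.03014184] [ 186  136   44   34 1128] 0.612261628569865 -0.2526045145685346 0.11856916368111925 0.1210042566674443
```

Call:
{"name": "apply_moves", "arguments": {
  "rows": [
    {"x": 53,"y": -50,"rz": -1.5},
    {"x": 107,"y": -99,"rz": -3.2},
    {"x": 160,"y": -148,"rz": -5},
    {"x": 214,"y": -198,"rz": -6.7},
    {"x": 267,"y": -248,"rz": -8.4},
    {"x": 320,"y": -297,"rz": -10},
    {"x": 374,"y": -346,"rz": -11.8},
    {"x": 427,"y": -396,"rz": -13.5},
    {"x": 480,"y": -445,"rz": -15.2},
    {"x": 534,"y": -495,"rz": -17}
  ]
}}

```text
validation failed for argument at $.ro...
```

Call:
{"name": "apply_moves", "arguments": {
  "rows": [
    {"x": 53,"y": -50,"z": 0,"rx": 0,"ry": 0,"rz": -1.5,"claw": 0},
    {"x": 107,"y": -99,"z": 0,"rx": 0,"ry": 0,"rz": -3.2,"claw": 0},
    {"x": 160,"y": -148,"z": 0,"rx": 0,"ry": 0,"rz": -5,"claw": 0},
    {"x": 214,"y": -198,"z": 0,"rx": 0,"ry": 0,"rz": -6.7,"claw": 0},
    {"x": 267,"y": -248,"z": 0,"rx": 0,"ry": 0,"rz": -8.4,"claw": 0},
    {"x": 320,"y": -297,"z": 0,"rx": 0,"ry": 0,"rz": -10,"claw": 0},
    {"x": 374,"y": -346,"z": 0,"rx": 0,"ry": 0,"rz": -11.8,"claw": 0},
    {"x": 427,"y": -396,"z": 0,"rx": 0,"ry": 0,"rz": -13.5,"claw": 0},
    {"x": 480,"y": -445,"z": 0,"rx": 0,"ry": 0,"rz": -15.2,"claw": 0},
    {"x": 534,"y": -495,"z": 0,"rx": 0,"ry": 0,"rz": -17,"claw": 0}
  ]
}}

```text
time_s: 1.35
position: [0.5006, 0.0066, 0.2474]
tcp_rot: [[-0.594, 0.805, -0.0], [0.805, 0.594, -0.0], [-0.0, -0.0, -1.0]]
force: [1.2, -0.6, 0.3]
opening: 0.999
grasp_force: 0.0
```

```bash
python3 -c "
from h import *
s=read_state();print(s['time_s'],s['joint_positions'].round(1),s['position'].round(4),s['tcp_rot'].round(3))"
```

```text
1.35 [-12.   20.7  99.7  -0.   59.7 -48.5] [0.5006 0.0066 0.2474] [[-0.594  0.805 -0.   ]
 [ 0.805  0.594 -0.   ]
 [-0.    -0.    -1.   ]]
```

Call:
{"name": "apply_moves", "arguments": {
  "rows": [
    {"x": 0,"y": 0,"z": 0,"rx": 0,"ry": 0,"rz": -1.7,"claw": 0},
    {"x": 0,"y": 0,"z": 0,"rx": 0,"ry": 0,"rz": -3.4,"claw": 0},
    {"x": 0,"y": 0,"z": 0,"rx": 0,"ry": 0,"rz": -5,"claw": 0},
    {"x": 0,"y": 0,"z": 0,"rx": 0,"ry": 0,"rz": -6.5,"claw": 0},
    {"x": 0,"y": 0,"z": 0,"rx": 0,"ry": 0,"rz": -6.5,"claw": 0},
    {"x": 0,"y": 0,"z": 0,"rx": 0,"ry": 0,"rz": -6.5,"claw": 0},
    {"x": 0,"y": 0,"z": 0,"rx": 0,"ry": 0,"rz": -6.5,"claw": 0}
  ]
}}

```text
time_s: 2.22
position: [0.5001, 0.0046, 0.2475]
tcp_rot: [[-0.966, 0.259, -0.0], [0.259, 0.966, 0.0], [0.0, 0.0, -1.0]]
force: [0.3, 0.4, 0.3]
opening: 1.001
grasp_force: 0.0
```

```bash
python3 -c "
from h import *
s=read_state();print(s['time_s'],s['joint_positions'].round(1),s['position'].round(4),s['tcp_rot'].round(3),s['force'],s['moment'])
p=camera_params('wrist');a,d=capture('wrist');print(p);cv2.imwrite('pics/w1.png',a[:,:,::-1]);np.savez('w1.npz',a=a,d=d,**p)"
```

```text
2.225 [-12.3  20.7  99.7   0.   59.6 -87.3] [0.5001 0.0046 0.2475] [[-0.966  0.259 -0.   ]
 [ 0.259  0.966  0.   ]
 [ 0.     0.    -1.   ]] [0.26672358 0.3996749  0.304139  ] [ 0.05226346 -0.08059036 -0.01611282]
{'fx': 330.57612142565637, 'fy': 330.57612142565637, 'cx': 278.87151653328806, 'cy': 213.18425789890424, 'xyz': array([0.42082565, 0.02579147, 0.38248801]), 'orientation': array([[ 2.60400130e-01, -9.20864677e-01, -2.90172396e-01],
       [ 9.65500784e-01,  2.48391471e-01,  7.81659391e-02],
       [ 9.60961100e-05, -3.00516096e-01,  9.53776738e-01]])}
```

View pics/w1.png

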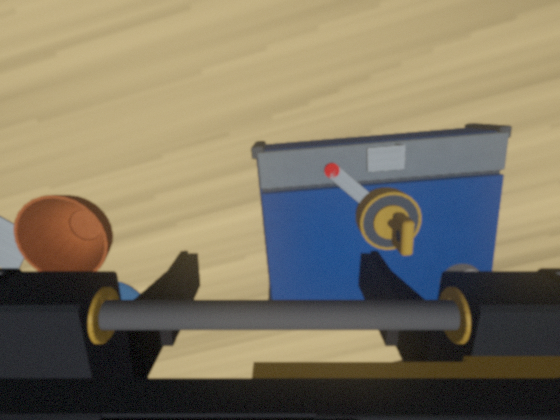

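The wrist view shows the red dot at (331,170), the keeper at (386,158), the lock ring at (390,218) and the bow at (405,238). Next I locate the bow top from depth.

```bash
cat >> h.py <<'E'
def keyfit(p,a,d,c0,zlo,zhi):
    hsv=cv2.cvtColor(a,cv2.COLOR_RGB2HSV);V,U=np.indices(d.shape)
    W=world(p,U,V,d.astype(float))
    m=(d>0)&(W[...,2]>zlo)&(W[...,2]<zhi)&(np.hypot(W[...,0]-c0[0],W[...,1]-c0[1])<.04)&(hsv[...,1]>90)
    return W[m],np.argwhere(m),hsv[m]
E
python3 - <<'E'
from h import *
f=np.load('w1.npz');p={k:f[k] for k in('fx','fy','cx','cy','xyz','orientation')}
a,d=f['a'],f['d']
for lo,hi in((.117,.136),(.137,.15),(.117,.15)):
    W,uv,h=keyfit(p,a,d,(.54,.1),lo,hi)
    if len(W)>5:print(lo,len(W),W.mean(0),W.min(0),W.max(0),cv2.minAreaRect((W[:,:2]*1000).astype(np.float32)),uv.min(0),uv.max(0))
hsv=cv2.cvtColor(a,cv2.COLOR_RGB2HSV)
red=((hsv[...,0]<5)|(hsv[...,0]>175))&(hsv[...,1]>180)&(hsv[...,2]>100)
k,l,st,c=cv2.connectedComponentsWithStats(red.astype(np.uint8))
for j in range(1,k):
    if st[j,4]>20: print('red',c[j],st[j],ray_z(p,*c[j],.0745))
# gold disc ring
g=(abs(hsv[...,0].astype(int)-22)<8)&(hsv[...,1]>120)
g[:180]=0;g[260:]=0;g[:,:350]=0;g[:,440:]=0
c,_=cv2.findContours(g.astype(np.uint8),cv2.RETR_EXTERNAL,cv2.CHAIN_APPROX_NONE)
for q in c:
    if len(q)>30: print('gold',cv2.boundingRect(q),cv2.minEnclosingCircle(q))
print(a[238,405],a[238,395],a[200,372],a[192,390])
cv2.imwrite('pics/w1c.png',cv2.resize(a[170:280,330:460,::-1],None,fx=5,fy=5,interpolation=cv2.INTER_CUBIC))
print((1000*world(p,405.,238.,float(d[238,405]))).round(), [ (1000*world(p,405.,float(v),float(d[v,405]))).round().tolist() for v in range(210,262,4)])
E
```

```text
0.117 253 [0.53537691 0.09598553 0.12597398] [0.52660689 0.0909031  0.11708327] [0.55508204 0.10537256 0.13587405] ((539.879150390625, 94.59515380859375), (9.030816078186035, 29.666349411010742), 61.735816955566406) [213 392] [251 411]
0.137 404 [0.54018332 0.097866   0.13940209] [0.52721276 0.0911875  0.13703988] [0.55505068 0.10478096 0.14201946] ((540.9417114257812, 98.2153549194336), (9.8436918258667, 28.34724235534668), 80.40294647216797) [220 400] [254 413]
0.117 679 [0.53820403 0.09708632 0.13430304] [0.52660689 0.0909031  0.11708327] [0.55508204 0.10537256 0.14201946] ((541.2846069335938, 97.8654556274414), (9.889691352844238, 29.583831787109375), 78.29945373535156) [213 392] [254 413]
gold (374, 206, 42, 49) ((396.0238037109375, 230.7857208251953), 26.245256423950195)
gold (359, 191, 53, 44) ((386.21429443359375, 215.35714721679688), 29.157827377319336)
[161 134  62] [75 64 46] [149 124  68] [136 114  63]
[540.  97. 140.] [[535.0, 113.0, 97.0], [537.0, 112.0, 99.0], [528.0, 102.0, 131.0], [528.0, 99.0, 138.0], [530.0, 98.0, 140.0], [533.0, 97.0, 140.0], [537.0, 97.0, 140.0], [540.0, 97.0, 140.0], [544.0, 96.0, 140.0], [547.0, 96.0, 139.0], [550.0, 95.0, 141.0], [554.0, 95.0, 140.0], [598.0, 114.0, 68.0]]
```

View pics/w1c.png

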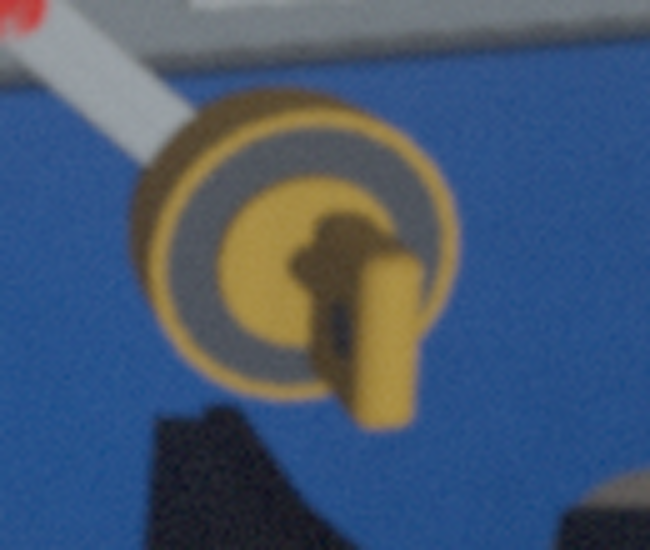

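The crop shows the bow upright and almost in line with the lock's x. Its top centre is at about (0.541, 0.098) and its y axis at about 79°. I go above it.

Call:
{"name": "apply_moves", "arguments": {
  "rows": [
    {"x": -8,"y": 50,"z": 0,"rx": 0,"ry": 0,"rz": -0.4,"claw": 0},
    {"x": -15.3,"y": 100.8,"z": 0,"rx": 0,"ry": 0,"rz": -0.7,"claw": 0},
    {"x": -15.3,"y": 100.8,"z": 30,"rx": 0,"ry": 0,"rz": -0.7,"claw": 0},
    {"x": -15.3,"y": 100.8,"z": 55,"rx": 0,"ry": 0,"rz": -0.7,"claw": 0},
    {"x": -15.3,"y": 100.8,"z": 55,"rx": 0,"ry": 0,"rz": -0.7,"claw": 0},
    {"x": -15.3,"y": 100.8,"z": 55,"rx": 0,"ry": 0,"rz": -0.7,"claw": 0}
  ]
}}

```text
time_s: 3.02
position: [0.5415, 0.0979, 0.1932]
tcp_rot: [[-0.982, 0.187, 0.001], [0.187, 0.982, 0.0], [-0.001, 0.0, -1.0]]
force: [-0.3, -0.5, -1.1]
opening: 0.999
grasp_force: 0.0
```

```bash
cat > look.py <<'E'
import sys
from h import *
s=read_state();print(s['time_s'],s['joint_positions'].round(1),s['position'].round(4),s['tcp_rot'].round(3).tolist(),s['force'].round(2),s['moment'].round(3),s['opening'])
p=camera_params('wrist');a,d=capture('wrist');n=sys.argv[1];cv2.imwrite(f'pics/{n}.png',a[:,:,::-1]);np.savez(n+'.npz',a=a,d=d,**p)
for lo,hi in((.117,.136),(.137,.15)):
    W,uv,h=keyfit(p,a,d,(.541,.098),lo,hi)
    if len(W)>5:print(lo,len(W),W.mean(0),W.min(0),W.max(0),cv2.minAreaRect((W[:,:2]*1000).astype(np.float32)),uv.min(0),uv.max(0))
    if lo>.13:
        q=W[:,:2]-W[:,:2].mean(0);u,sv,vt=np.linalg.svd(q,full_matrices=False);print('axis yaw',np.degrees(np.arctan2(vt[0,1],vt[0,0])))
E
python3 look.py w2
```

```text
3.025 [ -1.4  28.6  96.1   0.   55.2 -80.6] [0.5415 0.0979 0.1932] [[-0.982, 0.187, 0.001], [0.187, 0.982, 0.0], [-0.001, 0.0, -1.0]] [-0.28 -0.48 -1.05] [ 0.049 -0.172 -0.013] 0.9985237696360647
0.117 144 [0.52777834 0.10135194 0.12723156] [0.52642156 0.0960101  0.11745877] [0.53107589 0.10582966 0.13597462] ((528.465576171875, 101.21122741699219), (9.936823844909668, 3.645803689956665), 80.50137329101562) [214 273] [226 288]
0.137 640 [0.54016574 0.09894859 0.13943356] [0.52673179 0.09256709 0.13704515] [0.5553036  0.1054464  0.14175936] ((540.8397827148438, 98.83345031738281), (9.460954666137695, 28.620927810668945), 79.61582946777344) [224 273] [267 288]
axis yaw -10.335040010200304
```

View pics/w2.png

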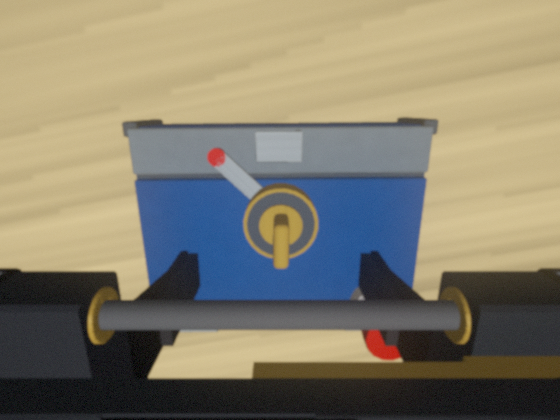

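The bow at (281,245) is centred between the jaws, and the lock ring is at (281,222). I descend and grip.

Call:
{"name": "apply_moves", "arguments": {
  "rows": [
    {"x": 0,"y": 0.8,"z": 20,"rx": 0,"ry": 0,"rz": 0,"claw": 60},
    {"x": 0,"y": 0.8,"z": 40,"rx": 0,"ry": 0,"rz": 0,"claw": 120},
    {"x": 0,"y": 0.8,"z": 58,"rx": 0,"ry": 0,"rz": 0,"claw": 150},
    {"x": 0,"y": 0.8,"z": 58,"rx": 0,"ry": 0,"rz": 0,"claw": 170},
    {"x": 0,"y": 0.8,"z": 58,"rx": 0,"ry": 0,"rz": 0,"claw": 190},
    {"x": 0,"y": 0.8,"z": 58,"rx": 0,"ry": 0,"rz": 0,"claw": 200}
  ]
}}

```text
time_s: 3.82
position: [0.5419, 0.0988, 0.1357]
tcp_rot: [[-0.982, 0.187, 0.002], [0.187, 0.982, -0.0], [-0.002, 0.0, -1.0]]
force: [0.1, -0.1, -0.3]
opening: 0.401
grasp_force: 0.0
```

```bash
python3 look.py w3
```

```text
3.825 [ -1.3  33.6  98.6   0.   47.6 -80.5] [0.5419 0.0988 0.1357] [[-0.982, 0.187, 0.002], [0.187, 0.982, -0.0], [-0.002, 0.0, -1.0]] [ 0.13 -0.07 -0.32] [ 0.091 -0.174 -0.012] 0.4006128244167912
0.117 452 [0.52988521 0.10023392 0.12699053] [0.52609458 0.07321192 0.11711685] [0.55506627 0.1273853  0.13595847] ((539.2889404296875, 99.10924530029297), (55.13608169555664, 26.239194869995117), 80.32011413574219) [249 218] [299 339]
0.137 746 [0.53413773 0.09979469 0.13980808] [0.52591939 0.07066749 0.13701629] [0.5560533  0.13001807 0.14997927] ((539.3670043945312, 98.67431640625), (60.39644241333008, 26.01988983154297), 77.34131622314453) [266 206] [334 351]
axis yaw -102.15410948467624
```

Call:
{"name": "apply_moves", "arguments": {
  "rows": [
    {"x": 0,"y": 0,"z": 0,"rx": 0,"ry": 0,"rz": 0,"claw": 215},
    {"x": 0,"y": 0,"z": 0,"rx": 0,"ry": 0,"rz": 0,"claw": 225},
    {"x": 0,"y": 0,"z": 0,"rx": 0,"ry": 0,"rz": 0,"claw": 235},
    {"x": 0,"y": 0,"z": 0,"rx": 0,"ry": 0,"rz": 0,"claw": 245},
    {"x": 0,"y": 0,"z": 0,"rx": 0,"ry": 0,"rz": 0,"claw": 255},
    {"x": 0,"y": 0,"z": 0,"rx": 0,"ry": 0,"rz": 0,"claw": 255},
    {"x": 0,"y": 0,"z": 0,"rx": 0,"ry": 0,"rz": 0,"claw": 255}
  ]
}}

```text
time_s: 4.75
position: [0.5411, 0.0989, 0.1346]
tcp_rot: [[-0.982, 0.186, 0.0], [0.186, 0.982, 0.0], [-0.0, 0.0, -1.0]]
force: [-0.5, 0.0, 2.2]
opening: 0.111
grasp_force: 30.0
```

```bash
cat > st.py <<'E'
from h import *
s=read_state();R=s['tcp_rot'];print(round(s['time_s'],2),s['joint_positions'].round(1),s['position'].round(4),'yaw_y',np.degrees(np.arctan2(R[1,1],R[0,1])).round(2),'F',s['force'].round(2),'M',s['moment'].round(3),'Ftool',(R.T@s['force']).round(2),s['opening'],s['grasp_force'])
E
python3 st.py
```

```text
4.75 [ -1.3  33.7  98.7   0.   47.6 -80.5] [0.5411 0.0989 0.1346] yaw_y 79.25 F [-0.53  0.04  2.15] M [ 0.134 -0.096  0.056] Ftool [ 0.53 -0.06 -2.15] 0.11111999284857334 30.000197449699044
```

Call:
{"name": "apply_moves", "arguments": {
  "rows": [
    {"x": 0,"y": 0,"z": 0,"rx": 0,"ry": 0,"rz": 0.8,"claw": 255},
    {"x": 0,"y": 0,"z": 0,"rx": 0,"ry": 0,"rz": 1.6,"claw": 255},
    {"x": 0,"y": 0,"z": 0,"rx": 0,"ry": 0,"rz": 2.4,"claw": 255},
    {"x": 0,"y": 0,"z": 0,"rx": 0,"ry": 0,"rz": 3.2,"claw": 255},
    {"x": 0,"y": 0,"z": 0,"rx": 0,"ry": 0,"rz": 4,"claw": 255},
    {"x": 0,"y": 0,"z": 0,"rx": 0,"ry": 0,"rz": 4.8,"claw": 255},
    {"x": 0,"y": 0,"z": 0,"rx": 0,"ry": 0,"rz": 4.8,"claw": 255}
  ]
}}

```text
time_s: 5.62
position: [0.5413, 0.0987, 0.1346]
tcp_rot: [[-0.772, 0.636, 0.0], [0.636, 0.772, -0.0], [-0.0, 0.0, -1.0]]
force: [-1.0, 0.8, 1.0]
opening: 0.111
grasp_force: 30.0
```

```bash
python3 st.py
```

```text
5.62 [ -1.3  33.7  98.7  -0.   47.6 -51.8] [0.5413 0.0987 0.1346] yaw_y 50.51 F [-1.05  0.76  1.  ] M [ 0.081 -0.078 -0.003] Ftool [ 1.29 -0.08 -1.  ] 0.11095288531309623 30.00071986578405
```

Call:
{"name": "apply_moves", "arguments": {
  "rows": [
    {"x": 0,"y": 0,"z": 0,"rx": 0,"ry": 0,"rz": 0.8,"claw": 255},
    {"x": 0,"y": 0,"z": 0,"rx": 0,"ry": 0,"rz": 1.6,"claw": 255},
    {"x": 0,"y": 0,"z": 0,"rx": 0,"ry": 0,"rz": 2.4,"claw": 255},
    {"x": 0,"y": 0,"z": 0,"rx": 0,"ry": 0,"rz": 3.2,"claw": 255},
    {"x": 0,"y": 0,"z": 0,"rx": 0,"ry": 0,"rz": 4,"claw": 255},
    {"x": 0,"y": 0,"z": 0,"rx": 0,"ry": 0,"rz": 4.8,"claw": 255},
    {"x": 0,"y": 0,"z": 0,"rx": 0,"ry": 0,"rz": 5.6,"claw": 255},
    {"x": 0,"y": 0,"z": 0,"rx": 0,"ry": 0,"rz": 6.4,"claw": 255},
    {"x": 0,"y": 0,"z": 0,"rx": 0,"ry": 0,"rz": 7,"claw": 255},
    {"x": 0,"y": 0,"z": 0,"rx": 0,"ry": 0,"rz": 7,"claw": 255}
  ]
}}

```text
time_s: 6.88
position: [0.5411, 0.0987, 0.1346]
tcp_rot: [[-0.149, 0.989, 0.0], [0.989, 0.149, -0.0], [-0.0, 0.0, -1.0]]
force: [-0.5, -1.0, 1.3]
opening: 0.117
grasp_force: 30.0
```

```bash
python3 look.py w4; python3 st.py
python3 - <<'E'
from h import *
f=np.load('w4.npz');p={k:f[k] for k in('fx','fy','cx','cy','xyz','orientation')}
hsv=cv2.cvtColor(f['a'],cv2.COLOR_RGB2HSV)
red=((hsv[...,0]<5)|(hsv[...,0]>175))&(hsv[...,1]>180)&(hsv[...,2]>100)
k,l,st,c=cv2.connectedComponentsWithStats(red.astype(np.uint8))
for j in range(1,k):
    if st[j,4]>20:
        q=ray_z(p,*c[j],.0745);v=q[:2]-[.541,.0988];print('red',c[j],st[j],q,np.hypot(*v),'bar',np.radians(215.4)-np.arctan2(v[1],v[0])%(2*np.pi))
E
```

```text
6.875 [-1.3 33.7 98.7 -0.  47.6 -9.9] [0.5411 0.0987 0.1346] [[-0.149, 0.989, 0.0], [0.989, 0.149, -0.0], [-0.0, 0.0, -1.0]] [-0.46 -0.96  1.26] [-0.078 -0.071  0.042] 0.11720949196854206
0.117 414 [0.53976346 0.11194594 0.12722697] [0.52676084 0.10168229 0.1170008 ] [0.54623924 0.11409348 0.13598712] ((536.5555419921875, 107.63452911376953), (19.168514251708984, 11.366904258728027), 10.997605323791504) [251 252] [286 291]
0.137 681 [0.54027998 0.10684794 0.13971196] [0.52676393 0.09858329 0.13700186] [0.55290589 0.11386625 0.14996927] ((540.1326904296875, 106.29592895507812), (26.315990447998047, 14.7940034866333), 5.576595306396484) [269 247] [299 309]
axis yaw -74.43366709442707
6.92 [-1.3 33.7 98.7 -0.  47.6 -9.9] [0.5411 0.0987 0.1346] yaw_y 8.57 F [-0.81 -0.63  2.95] M [-0.103 -0.046  0.005] Ftool [-0.51 -0.9  -2.95] 0.11147626157262588 30.000282414257526
red [505.8093033  180.51020838] [ 466  141   82   79 4751] [0.67038697 0.16010675 0.0745    ] 0.14317648160211435 bar 3.3169501682709828
```

View pics/w4.png

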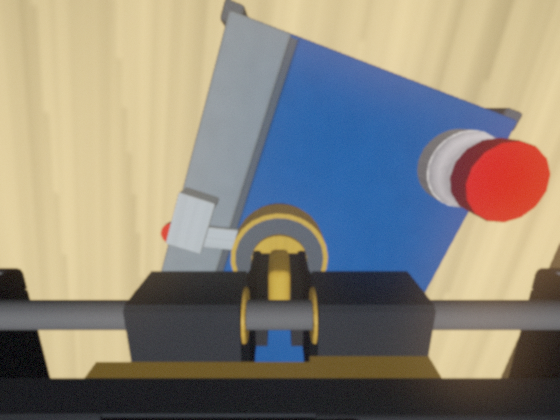

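The bar has passed under the keeper at (193,222), with the red dot at (166,231). I turn a bit more, in small steps.

Call:
{"name": "apply_moves", "arguments": {
  "rows": [
    {"x": 0,"y": 0,"z": 0,"rx": 0,"ry": 0,"rz": 0.35,"claw": 255},
    {"x": 0,"y": 0,"z": 0,"rx": 0,"ry": 0,"rz": 0.7,"claw": 255},
    {"x": 0,"y": 0,"z": 0,"rx": 0,"ry": 0,"rz": 0.7,"claw": 255}
  ]
}}

```text
time_s: 7.3
position: [0.541, 0.0988, 0.1346]
tcp_rot: [[-0.074, 0.997, -0.0], [0.997, 0.074, -0.0], [-0.0, -0.0, -1.0]]
force: [-0.3, -0.7, 3.6]
opening: 0.111
grasp_force: 30.0
```

```bash
python3 st.py
cat > bar.py <<'E'
from h import *
p=camera_params('wrist');a,d=capture('wrist')
hsv=cv2.cvtColor(a,cv2.COLOR_RGB2HSV)
red=((hsv[...,0]<6)|(hsv[...,0]>172))&(hsv[...,1]>140)&(hsv[...,2]>80)
k,l,st,c=cv2.connectedComponentsWithStats(red.astype(np.uint8))
for j in range(1,k):
    if 8<st[j,4]<1500:
        q=ray_z(p,*c[j],.0745);v=q[:2]-[.541,.0988];print('red',c[j].round(1),st[j],q.round(4),np.hypot(*v).round(4),'bar',np.radians(215.4)-np.arctan2(v[1],v[0])%(2*np.pi))
E
python3 bar.py
```

```text
7.3 [-1.3 33.7 98.7 -0.  47.6 -5.5] [0.541  0.0988 0.1346] yaw_y 4.24 F [-0.28 -0.72  3.6 ] M [-0.082  0.007  0.063] Ftool [-0.7  -0.33 -3.6 ] 0.11105066120390332 30.00083844177425
red [165.3 232.1] [162 225   7  16  72] [0.4698 0.1022 0.0745] 0.0713 bar 0.6661599224531822
```

Call:
{"name": "apply_moves", "arguments": {
  "rows": [
    {"x": 0,"y": 0,"z": 0,"rx": 0,"ry": 0,"rz": 0.3,"claw": 255},
    {"x": 0,"y": 0,"z": 0,"rx": 0,"ry": 0,"rz": 0.6,"claw": 255},
    {"x": 0,"y": 0,"z": 0,"rx": 0,"ry": 0,"rz": 0.6,"claw": 255}
  ]
}}

```text
time_s: 7.72
position: [0.541, 0.0988, 0.1346]
tcp_rot: [[-0.011, 1.0, -0.0], [1.0, 0.011, -0.0], [-0.0, -0.0, -1.0]]
force: [-0.6, -1.7, 3.8]
opening: 0.111
grasp_force: 30.0
```

```bash
python3 st.py;python3 bar.py
```

```text
7.72 [-1.3 33.7 98.7 -0.  47.6 -1.9] [0.541  0.0988 0.1346] yaw_y 0.63 F [-0.58 -1.72  3.8 ] M [-0.188  0.081  0.023] Ftool [-1.71 -0.6  -3.8 ] 0.11116363379662135 30.000752080231905
red [165.5 232.9] [162 225   7  17  80] [0.4702 0.1063 0.0745] 0.0711 bar 0.7236788580408064
```

Call:
{"name": "apply_moves", "arguments": {
  "rows": [
    {"x": 0,"y": 0,"z": 0,"rx": 0,"ry": 0,"rz": 0.3,"claw": 255},
    {"x": 0,"y": 0,"z": 0,"rx": 0,"ry": 0,"rz": 0.3,"claw": 255},
    {"x": 0,"y": 0,"z": 0,"rx": 0,"ry": 0,"rz": 0.3,"claw": 255},
    {"x": 0,"y": 0,"z": 0,"rx": 0,"ry": 0,"rz": 0.3,"claw": 255}
  ]
}}

```text
time_s: 8.28
position: [0.541, 0.0988, 0.1346]
tcp_rot: [[0.02, 1.0, -0.0], [1.0, -0.02, -0.0], [-0.0, -0.0, -1.0]]
force: [-1.3, -1.9, 4.5]
opening: 0.11
grasp_force: 30.0
```

```bash
python3 st.py;python3 bar.py
```

```text
8.28 [-1.3 33.7 98.7 -0.  47.6 -0.1] [0.541  0.0988 0.1346] yaw_y -1.15 F [-1.31 -1.86  4.49] M [-0.216  0.129  0.047] Ftool [-1.89 -1.27 -4.48] 0.11001802100043626 30.000813268125057
red [165.5 232.8] [162 225   7  17  80] [0.4706 0.1086 0.0745] 0.0711 bar 0.7559980029424049
```

Call:
{"name": "apply_moves", "arguments": {
  "rows": [
    {"x": 0,"y": 0,"z": 0,"rx": 0,"ry": 0,"rz": -1.2,"claw": 255},
    {"x": 0,"y": 0,"z": 0,"rx": 0,"ry": 0,"rz": -2.4,"claw": 255},
    {"x": 0,"y": 0,"z": 0,"rx": 0,"ry": 0,"rz": -3.6,"claw": 255},
    {"x": 0,"y": 0,"z": 0,"rx": 0,"ry": 0,"rz": -4.8,"claw": 255},
    {"x": 0,"y": 0,"z": 0,"rx": 0,"ry": 0,"rz": -6,"claw": 255},
    {"x": 0,"y": 0,"z": 0,"rx": 0,"ry": 0,"rz": -7.2,"claw": 255},
    {"x": 0,"y": 0,"z": 0,"rx": 0,"ry": 0,"rz": -8.4,"claw": 255},
    {"x": 0,"y": 0,"z": 0,"rx": 0,"ry": 0,"rz": -9.6,"claw": 255},
    {"x": 0,"y": 0,"z": 0,"rx": 0,"ry": 0,"rz": -9.6,"claw": 255}
  ]
}}

```text
time_s: 9.45
position: [0.5417, 0.0991, 0.1346]
tcp_rot: [[-0.832, 0.554, 0.001], [0.554, 0.832, 0.001], [-0.001, 0.001, -1.0]]
force: [0.4, 0.3, 2.5]
opening: 0.116
grasp_force: 30.0
```

```bash
python3 st.py;python3 bar.py
```

```text
9.45 [ -1.3  33.7  98.6   0.   47.6 -57.7] [0.5417 0.0991 0.1346] yaw_y 56.35 F [0.36 0.33 2.51] M [ 0.107 -0.195  0.047] Ftool [-0.12  0.48 -2.5 ] 0.11642609740244332 29.999930150806904
red [224.8 143.4] [215 136  22  17 233] [0.472  0.1082 0.0745] 0.0696 bar 0.7528365542577853
```

Call:
{"name": "apply_moves", "arguments": {
  "rows": [
    {"x": 0,"y": 0,"z": -0.8,"rx": 0,"ry": 0,"rz": 0,"claw": 255},
    {"x": 0,"y": 0,"z": -1.6,"rx": 0,"ry": 0,"rz": 0,"claw": 255},
    {"x": 0,"y": 0,"z": -2.4,"rx": 0,"ry": 0,"rz": 0,"claw": 255}
  ]
}}

```text
time_s: 9.88
position: [0.5407, 0.0988, 0.1366]
tcp_rot: [[-0.833, 0.553, -0.001], [0.553, 0.833, 0.0], [0.001, -0.0, -1.0]]
force: [0.6, -0.2, -0.7]
opening: 0.112
grasp_force: 30.0
```

```bash
python3 st.py
```

```text
9.88 [ -1.3  33.5  98.6   0.   47.9 -57.7] [0.5407 0.0988 0.1366] yaw_y 56.43 F [ 0.55 -0.19 -0.7 ] M [ 0.058 -0.154 -0.024] Ftool [-0.56  0.15  0.7 ] 0.11190639151938357 29.999864269047976
```

Call:
{"name": "apply_moves", "arguments": {
  "rows": [
    {"x": 0,"y": 0,"z": -0.5,"rx": 0,"ry": 0,"rz": 0,"claw": 255},
    {"x": 0,"y": 0,"z": -0.9,"rx": 0,"ry": 0,"rz": 0,"claw": 255},
    {"x": 0,"y": 0,"z": -0.9,"rx": 0,"ry": 0,"rz": 0,"claw": 255}
  ]
}}

```text
time_s: 10.25
position: [0.5406, 0.0988, 0.1371]
tcp_rot: [[-0.833, 0.553, -0.001], [0.553, 0.833, 0.0], [0.001, -0.001, -1.0]]
force: [1.3, -0.6, -9.3]
opening: 0.114
grasp_force: 30.0
```

It catches here (0.4 rad clockwise). I lower, turn 7° back and test again.

Call:
{"name": "apply_moves", "arguments": {
  "rows": [
    {"x": 0,"y": 0,"z": 1.8,"rx": 0,"ry": 0,"rz": 0,"claw": 255},
    {"x": 0,"y": 0,"z": 1.8,"rx": 0,"ry": 0,"rz": -0.6,"claw": 255},
    {"x": 0,"y": 0,"z": 1.8,"rx": 0,"ry": 0,"rz": -1.15,"claw": 255},
    {"x": 0,"y": 0,"z": 1.8,"rx": 0,"ry": 0,"rz": -1.15,"claw": 255},
    {"x": 0,"y": 0,"z": 0.8,"rx": 0,"ry": 0,"rz": -1.15,"claw": 255},
    {"x": 0,"y": 0,"z": 0,"rx": 0,"ry": 0,"rz": -1.15,"claw": 255},
    {"x": 0,"y": 0,"z": 0,"rx": 0,"ry": 0,"rz": -1.15,"claw": 255}
  ]
}}

```text
time_s: 11.12
position: [0.5413, 0.099, 0.1381]
tcp_rot: [[-0.894, 0.449, 0.001], [0.449, 0.894, 0.0], [-0.0, 0.0, -1.0]]
force: [0.3, 0.4, -0.0]
opening: 0.111
grasp_force: 30.0
```

Call:
{"name": "apply_moves", "arguments": {
  "rows": [
    {"x": 0,"y": 0,"z": -0.5,"rx": 0,"ry": 0,"rz": 0,"claw": 255},
    {"x": 0,"y": 0,"z": -1,"rx": 0,"ry": 0,"rz": 0,"claw": 255},
    {"x": 0,"y": 0,"z": -1,"rx": 0,"ry": 0,"rz": 0,"claw": 255}
  ]
}}

```text
time_s: 11.5
position: [0.5411, 0.099, 0.1388]
tcp_rot: [[-0.894, 0.449, 0.0], [0.449, 0.894, 0.0], [0.0, 0.0, -1.0]]
force: [0.6, 0.9, -1.4]
opening: 0.111
grasp_force: 30.0
```

Call:
{"name": "apply_moves", "arguments": {
  "rows": [
    {"x": 0,"y": 0,"z": -0.5,"rx": 0,"ry": 0,"rz": 0,"claw": 255},
    {"x": 0,"y": 0,"z": -1,"rx": 0,"ry": 0,"rz": 0,"claw": 255},
    {"x": 0,"y": 0,"z": -1.5,"rx": 0,"ry": 0,"rz": 0,"claw": 255},
    {"x": 0,"y": 0,"z": -1.5,"rx": 0,"ry": 0,"rz": 0,"claw": 255}
  ]
}}

```text
time_s: 12.0
position: [0.541, 0.099, 0.1403]
tcp_rot: [[-0.894, 0.449, -0.0], [0.449, 0.894, 0.0], [0.0, 0.0, -1.0]]
force: [0.3, 1.9, -2.5]
opening: 0.112
grasp_force: 30.0
```

```bash
python3 st.py
```

```text
12.0 [ -1.3  33.2  98.5   0.   48.4 -64.6] [0.541  0.099  0.1403] yaw_y 63.35 F [ 0.33  1.93 -2.47] M [ 0.453 -0.304  0.081] Ftool [0.57 1.88 2.47] 0.11245654365386934 29.99952945392579
```

Call:
{"name": "apply_moves", "arguments": {
  "rows": [
    {"x": 0,"y": 0,"z": -0.8,"rx": 0,"ry": 0,"rz": 0,"claw": 255},
    {"x": 0,"y": 0,"z": -1.6,"rx": 0,"ry": 0,"rz": 0,"claw": 255},
    {"x": 0,"y": 0,"z": -2.4,"rx": 0,"ry": 0,"rz": 0,"claw": 255},
    {"x": 0,"y": 0,"z": -2.4,"rx": 0,"ry": 0,"rz": 0,"claw": 255}
  ]
}}

```text
time_s: 12.5
position: [0.541, 0.0989, 0.1428]
tcp_rot: [[-0.894, 0.448, -0.0], [0.448, 0.894, 0.0], [0.0, 0.0, -1.0]]
force: [0.8, 1.8, -3.7]
opening: 0.112
grasp_force: 30.0
```

```bash
python3 st.py
```

```text
12.5 [ -1.3  33.   98.4   0.   48.7 -64.6] [0.541  0.0989 0.1428] yaw_y 63.35 F [ 0.82  1.8  -3.68] M [ 0.554 -0.347  0.116] Ftool [0.07 1.98 3.68] 0.11201540971345723 29.99948352109641
```

Call:
{"name": "apply_moves", "arguments": {
  "rows": [
    {"x": 0,"y": 0,"z": 0,"rx": 0,"ry": 0,"rz": -0.15,"claw": 255},
    {"x": 0,"y": 0,"z": 0,"rx": 0,"ry": 0,"rz": -0.3,"claw": 255},
    {"x": 0,"y": 0,"z": -1,"rx": 0,"ry": 0,"rz": -0.3,"claw": 255},
    {"x": 0,"y": 0,"z": -2,"rx": 0,"ry": 0,"rz": -0.3,"claw": 255},
    {"x": 0,"y": 0,"z": -2,"rx": 0,"ry": 0,"rz": -0.3,"claw": 255}
  ]
}}

```text
time_s: 13.12
position: [0.5414, 0.0987, 0.1451]
tcp_rot: [[-0.907, 0.42, 0.001], [0.42, 0.907, -0.0], [-0.001, 0.0, -1.0]]
force: [-0.1, 2.1, -0.7]
opening: 0.11
grasp_force: 30.0
```

```bash
python3 st.py
```

```text
13.12 [ -1.3  32.8  98.3  -0.   48.9 -66.4] [0.5414 0.0987 0.1451] yaw_y 65.15 F [-0.06  2.12 -0.69] M [ 0.41  -0.274  0.034] Ftool [0.94 1.89 0.69] 0.11044273485748371 30.000036656856537
```

Call:
{"name": "apply_moves", "arguments": {
  "rows": [
    {"x": 0,"y": 0,"z": -1.2,"rx": 0,"ry": 0,"rz": 0,"claw": 255},
    {"x": 0,"y": 0,"z": -2.4,"rx": 0,"ry": 0,"rz": 0,"claw": 255},
    {"x": 0,"y": 0,"z": -3.6,"rx": 0,"ry": 0,"rz": 0,"claw": 255},
    {"x": 0,"y": 0,"z": -4.8,"rx": 0,"ry": 0,"rz": 0,"claw": 255},
    {"x": 0,"y": 0,"z": -4.8,"rx": 0,"ry": 0,"rz": 0,"claw": 255}
  ]
}}

```text
time_s: 13.75
position: [0.541, 0.0988, 0.1497]
tcp_rot: [[-0.907, 0.42, -0.0], [0.42, 0.907, -0.0], [-0.0, -0.0, -1.0]]
force: [-0.4, 1.1, -1.5]
opening: 0.109
grasp_force: 30.0
```

```bash
python3 st.py
```

```text
13.75 [ -1.3  32.3  98.1  -0.   49.6 -66.4] [0.541  0.0988 0.1497] yaw_y 65.16 F [-0.38  1.14 -1.48] M [ 0.358 -0.223 -0.019] Ftool [0.83 0.87 1.48] 0.1089131483708675 30.000022896565497
```

Call:
{"name": "apply_moves", "arguments": {
  "rows": [
    {"x": 0,"y": 0,"z": -2,"rx": 0,"ry": 0,"rz": 0,"claw": 255},
    {"x": 0,"y": 0,"z": -4,"rx": 0,"ry": 0,"rz": 0,"claw": 255},
    {"x": 0,"y": 0,"z": -6,"rx": 0,"ry": 0,"rz": 0,"claw": 255},
    {"x": 0,"y": 0,"z": -9,"rx": 0,"ry": 0,"rz": 0,"claw": 255},
    {"x": 0,"y": 0,"z": -14,"rx": 0,"ry": 0,"rz": 0,"claw": 255},
    {"x": 0,"y": 0,"z": -20,"rx": 0,"ry": 0,"rz": 0,"claw": 255},
    {"x": 0,"y": 0,"z": -35,"rx": 0,"ry": 0,"rz": 0,"claw": 255},
    {"x": 0,"y": 0,"z": -60,"rx": 0,"ry": 0,"rz": 0,"claw": 255},
    {"x": 0,"y": 0,"z": -80,"rx": 0,"ry": 0,"rz": 0,"claw": 255},
    {"x": 0,"y": 0,"z": -80,"rx": 0,"ry": 0,"rz": 0,"claw": 255}
  ]
}}

```text
time_s: 15.0
position: [0.5424, 0.0988, 0.2319]
tcp_rot: [[-0.907, 0.42, 0.005], [0.42, 0.907, -0.0], [-0.005, 0.002, -1.0]]
force: [0.4, 0.1, -1.0]
opening: 0.115
grasp_force: 30.0
```

```bash
python3 st.py; python3 bar.py
python3 - <<'E'
from h import *
s=read_state();a,d=capture('wrist');cv2.imwrite('pics/w5.png',a[:,:,::-1])
print('delta tool mm',1000*s['tcp_rot'].T@(np.array([.613,-.253,.225])-s['position']))
E
```

```text
15.0 [ -1.3  25.6  93.9  -0.   60.2 -66.4] [0.5424 0.0988 0.2319] yaw_y 65.16 F [ 0.37  0.07 -1.02] M [ 0.096 -0.11   0.003] Ftool [-0.3   0.22  1.03] 0.11532217460208266 29.999822359532118
red [253.5 125.7] [247 122  15   9  95] [0.4721 0.108  0.0745] 0.0696 bar 0.7506949522060391
red [398.1 268.3] [375 260  44  25 412] [0.6533 0.1767 0.0745] 0.1367 bar 3.153009457396138
delta tool mm [-212.69064024 -289.25980058    5.82872627]
```

View pics/w5.png

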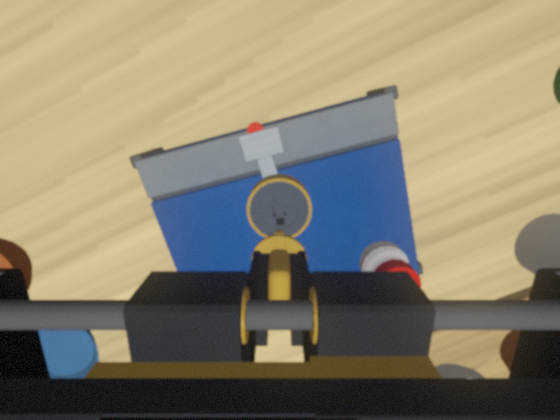

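The key is out and the bar (red dot at (254,127)) is home behind the keeper. I carry the key to the dish.

Call:
{"name": "apply_moves", "arguments": {
  "rows": [
    {"x": -30,"y": -41,"z": 0,"rx": 0,"ry": 0,"rz": -0.4,"claw": 255},
    {"x": -60,"y": -82,"z": 0,"rx": 0,"ry": 0,"rz": -0.8,"claw": 255},
    {"x": -91,"y": -124,"z": 0,"rx": 0,"ry": 0,"rz": -1.3,"claw": 255},
    {"x": -121,"y": -165,"z": 0,"rx": 0,"ry": 0,"rz": -1.8,"claw": 255},
    {"x": -152,"y": -206,"z": 0,"rx": 0,"ry": 0,"rz": -2.3,"claw": 255},
    {"x": -182,"y": -248,"z": 0,"rx": 0,"ry": 0,"rz": -2.8,"claw": 255},
    {"x": -213,"y": -289,"z": 0,"rx": 0,"ry": 0,"rz": -3.3,"claw": 255},
    {"x": -213,"y": -289,"z": 0,"rx": 0,"ry": 0,"rz": -3.3,"claw": 255},
    {"x": -213,"y": -289,"z": 0,"rx": 0,"ry": 0,"rz": -3.3,"claw": 255}
  ]
}}

```text
time_s: 16.23
position: [0.6119, -0.2521, 0.228]
tcp_rot: [[-0.996, 0.089, -0.003], [0.089, 0.996, 0.003], [0.003, 0.002, -1.0]]
force: [0.2, 0.2, -0.6]
opening: 0.108
grasp_force: 30.0
```

```bash
python3 st.py
python3 - <<'E'
from h import *
s=read_state();print(s['tcp_rot'].round(3).tolist())
p=camera_params('wrist');a,d=capture('wrist');cv2.imwrite('pics/w6.png',a[:,:,::-1])
E
```

```text
16.23 [ -32.1   34.4   77.4    0.    68.5 -117. ] [ 0.6119 -0.2521  0.228 ] yaw_y 84.9 F [ 0.18  0.24 -0.55] M [ 0.079 -0.116 -0.035] Ftool [-0.16  0.25  0.55] 0.10841434485169973 30.00006596557796
[[-0.996, 0.089, -0.003], [0.089, 0.996, 0.003], [0.003, 0.002, -1.0]]
```

View pics/w6.png

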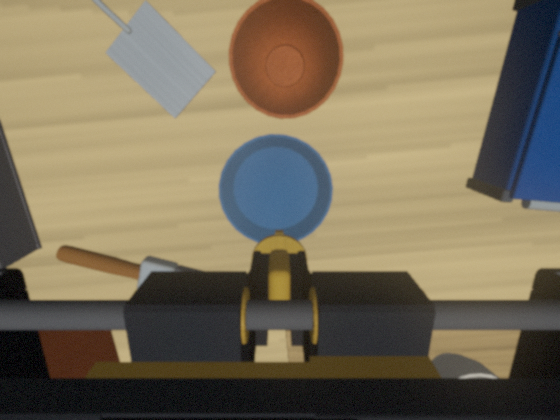

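The dish at (276,190) lies below with the bowl at (286,55) beside it. I tilt the key 24° away from the bowl, lower it and release.

Call:
{"name": "apply_moves", "arguments": {
  "rows": [
    {"x": 0,"y": -1,"z": 20,"rx": 0,"ry": 1,"rz": 0,"claw": 255},
    {"x": 0,"y": -1,"z": 45,"rx": 0,"ry": 2,"rz": 0,"claw": 255},
    {"x": 0,"y": -1,"z": 70,"rx": 0,"ry": 3,"rz": 0,"claw": 255},
    {"x": 0,"y": -1,"z": 100,"rx": 0,"ry": 4,"rz": 0,"claw": 255},
    {"x": 0,"y": -1,"z": 125,"rx": 0,"ry": 4,"rz": 0,"claw": 255},
    {"x": 0,"y": -1,"z": 140,"rx": 0,"ry": 4,"rz": 0,"claw": 255},
    {"x": 0,"y": -1,"z": 150,"rx": 0,"ry": 4,"rz": 0,"claw": 255},
    {"x": 0,"y": -1,"z": 157,"rx": 0,"ry": 4,"rz": 0,"claw": 255},
    {"x": 0,"y": -1,"z": 162,"rx": 0,"ry": 4,"rz": 0,"claw": 255},
    {"x": 0,"y": -1,"z": 162,"rx": 0,"ry": 4,"rz": 0,"claw": 255}
  ]
}}

```text
time_s: 17.52
position: [0.6128, -0.2541, 0.0678]
tcp_rot: [[-0.91, 0.088, -0.405], [0.081, 0.996, 0.036], [0.406, -0.0, -0.914]]
force: [-0.1, 0.1, -0.3]
opening: 0.113
grasp_force: 30.0
```

```bash
python3 st.py
```

```text
17.52 [ -28.2   54.6   64.7   -9.3   83.  -110.2] [ 0.6128 -0.2541  0.0678] yaw_y 84.94 F [-0.13  0.07 -0.32] M [ 0.076 -0.457  0.002] Ftool [-0.01  0.06  0.35] 0.11343873570233198 29.999942779541016
```

Call:
{"name": "apply_moves", "arguments": {
  "rows": [
    {"x": -0.8,"y": 0,"z": 1.8,"rx": 0,"ry": 0,"rz": 0,"claw": 255},
    {"x": -1.6,"y": 0,"z": 3.7,"rx": 0,"ry": 0,"rz": 0,"claw": 255},
    {"x": -1.6,"y": 0,"z": 3.7,"rx": 0,"ry": 0,"rz": 0,"claw": 215},
    {"x": -1.6,"y": 0,"z": 3.7,"rx": 0,"ry": 0,"rz": 0,"claw": 190},
    {"x": -1.6,"y": 0,"z": 3.7,"rx": 0,"ry": 0,"rz": 0,"claw": 165},
    {"x": -1.6,"y": 0,"z": 3.7,"rx": 0,"ry": 0,"rz": 0,"claw": 165},
    {"x": -1.6,"y": 0,"z": 3.7,"rx": 0,"ry": 0,"rz": 0,"claw": 165},
    {"x": -1.6,"y": 0,"z": 3.7,"rx": 0,"ry": 0,"rz": 0,"claw": 165}
  ]
}}

```text
time_s: 18.52
position: [0.6128, -0.2539, 0.0635]
tcp_rot: [[-0.91, 0.088, -0.405], [0.08, 0.996, 0.036], [0.407, -0.0, -0.914]]
force: [-0.2, -0.4, 0.0]
opening: 0.351
grasp_force: 0.0
```

Call:
{"name": "apply_moves", "arguments": {
  "rows": [
    {"x": 0,"y": 0,"z": -15,"rx": 0,"ry": 0,"rz": 0,"claw": 165},
    {"x": 0,"y": 0,"z": -40,"rx": 0,"ry": 0,"rz": 0,"claw": 165},
    {"x": 0,"y": 0,"z": -80,"rx": 0,"ry": 0,"rz": 0,"claw": 165},
    {"x": 0,"y": 0,"z": -120,"rx": 0,"ry": 0,"rz": 0,"claw": 165},
    {"x": 0,"y": 0,"z": -120,"rx": 0,"ry": -4,"rz": 0,"claw": 165},
    {"x": 0,"y": 0,"z": -120,"rx": 0,"ry": -4,"rz": 0,"claw": 165},
    {"x": 0,"y": 0,"z": -120,"rx": 0,"ry": -4,"rz": 0,"claw": 165},
    {"x": 0,"y": 0,"z": -120,"rx": 0,"ry": -4,"rz": 0,"claw": 165}
  ]
}}

```text
time_s: 19.52
position: [0.6612, -0.2584, 0.1749]
tcp_rot: [[-0.996, 0.088, 0.001], [0.088, 0.996, -0.001], [-0.001, -0.001, -1.0]]
force: [-0.0, -0.0, -0.5]
opening: 0.355
grasp_force: 0.0
```

```bash
python3 st.py
python3 - <<'E'
from h import *
a,_=capture('top');b,_=capture('scene')
cv2.imwrite('pics/end.png',np.hstack([cv2.resize(a[140:270,180:440,::-1],(400,300)),cv2.resize(b[90:300,150:360,::-1],(400,300))]))
E
```

```text
19.52 [ -30.3   41.2   72.3   -0.    66.4 -115.3] [ 0.6612 -0.2584  0.1749] yaw_y 84.93 F [-0.04 -0.02 -0.53] M [ 0.124 -0.183  0.025] Ftool [ 0.04 -0.02  0.53] 0.3546839279682839 0.0
```

View pics/end.png

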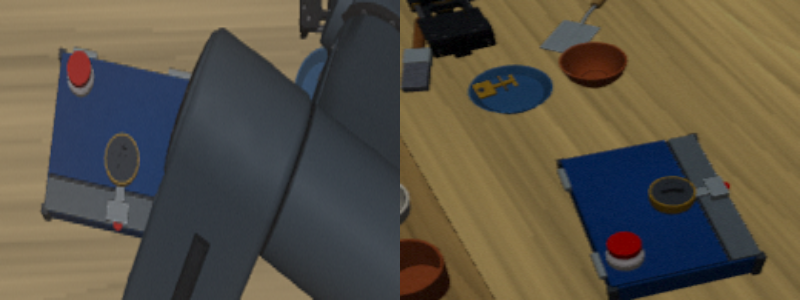

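The key lies in the dish (right crop, about (493,87)). The bar is home behind the keeper, with the red dot at (118,227) in the left crop, and the bowl and jar have not moved.

```bash
python3 -c "
from rig import hand_in
print(hand_in())"
```

```text
the job is handed in; nothing more can be done
None
```

The chest is locked with the bar home (about 0.75 rad, measured from the camera), and the key was drawn out without forcing and is lying in the blue dish. The job is handed in at about 20 s; no verdict came back.

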